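Level the balance shelf in the dispensary

ROBOT

A 6-joint arm with a two-finger parallel gripper is mounted at the origin on the work surface. World frame = base frame: x ahead of the robot, y to its left, z up, the work surface at z = 0. Lengths are in mm, angles in rad, forces in N, time in s.
With the tool pointing down it reaches from about 400 to 925 mm from the base axis. Payload 12.5 kg.
Tool frame: the origin (TCP) lies on the mounting face of the last link; the fingertips stand 190 mm ahead of it and the grasp point (between the pads) lies 171 mm ahead of it; x points along the fingers, y is the direction in which the jaws open and shut, and the axes are right-handed (so a half turn about x gives the same grasp; the last joint's range is limited). The gripper opens to 95 mm and grips with 3 to 60 N. Pads are 20 mm wide; open, the fingers measure 119 mm over their backs; the gripper's body (75 mm by 180 mm) begins 59 mm behind the grasp point.
Start: joints at [-1.247, 0.491, 1.559, -0, 1.092, -0.106], TCP at [260.449, -568.147, 404.761] pointing down, gripper open.
Joint ranges: [-3.1, 3.1], [-0.84, 2.19], [0.05, 2.79], [-1.13, 4.28], [0.06, 2.93], [-2.69, 2.69]. Speed limits (rad/s): [2.22, 2.22, 2.79, 3.14, 3.14, 3.14].

INTERFACE

Orientations are given as [roll, pitch, yaw] about the fixed x, y, z axes, in that order (R = Rz(yaw) Ry(pitch) Rx(roll)).
In Python, from cell import env, eyes gives the robot as it stands. The module is installed in compiled form; this text tells all that it offers.
- The arm moves only by the tool jog_arm, never from a script. Its argument "deltas" is one flat list of numbers, 7 for each row, row after row: the shift along the tool's x, y, z in mm, then the turn, a rotation vector about the tool's x, y, z in rad, then the opening, from 0 (shut) to 1 (fully open). A call has 1 to 10 rows; each row shifts and turns the pose as measured when the row begins, along the tool's axes as they then stand; what a row does not reach is not made up. A row lasts 1/8 s, in which the tool goes at most 62.5 mm and 10.7 degrees, less where a joint would pass 70% of its speed; a pose out of reach is approached as far as the arm can. A call is refused whole if a number of a shift passes 62.5 or a number of a turn 0.188, either way. A call with a gripper value outside its range is refused whole. The fingers move at their own pace and stop on an object; the grip force is fixed at half the most. Time passes only in rows, so rows that do not move let the fingers close. It gives the time, the measured TCP pose, the force and the opening at its end, in the units of the state.
- env.state(): the state, without advancing time (a new reading comes with each control period).
- eyes.read_camera(name): name is "side" or "top" or "wrist"; returns a dict with "image" (420x560x3 uint8, red, green, blue), "fovy" (degrees; the focal length in pixels is half the picture's height over the tangent of half this angle, whatever the lens; pixels are square), "cx", "cy" (the principal point, pixels), "world_from_camera" (4x4, takes a point from camera to world coordinates). Camera axes: x right, y up, looking along -z (the intrinsics and any distortion apply to the point x, -y, -z); pixel columns grow to the right and rows downward; lengths in mm; the calibration is good to about 2 mm. The wrist camera is an equidistant fisheye: a pixel r from the principal point sees the ray r / f radians off the axis. A picture is of the moment at which its call begins. There is no depth.
- env.job_done(): hands the job in, once; it reports no verdict.
The state is a dict: "t": time; "joints": joint angles; "qvel": joint speeds; "tau": joint torques, N m; "eef_pos": TCP position; "tcp_rot": TCP orientation; "ft_force": force on the tool from outside, world axes, zero at the start; "moment": the same for the moment, N m; "opening": opening from 0.0 (shut) to 1.0 (fully open).
Only numpy, scipy, OpenCV 4.12 (cv2) and the standard library are available. Lean on these libraries where they do the work, as an engineer would, in place of code of your own. Each camera call takes 0.05 s, during which the arm holds its last target.

TASK

Before the dispensing balance goes back on its granite shelf, stand the spirit level upright in the middle of the slab, lengthwise in line with the levelling screw, let go of it, and turn the screw's round head until the bubble sits centred between the two lines of the vial. Then push straight down on the level with the fingers, about 10 N, and finish while still pressing it, bubble centred, so that I can tighten the lock nut. Set the level down gently, and leave everything else on the counter where it is.

Things in the scene. Friction and masses are not known exactly. Their poses are not given: they have to be found in the camera images.
- level: spirit level: aluminium bar 140 x 24 x 34 mm (long, wide, high), black end caps, about 0.4 kg, standing upright on the counter at the start. Origin: centre of its underside; x along its length, y across, z up. Solid from 0 to 19 mm high over its whole length (best gripped there, across the 24 mm width at mid-length); above that two end blocks leave a notch for the vial
- vial (a point): middle of the level's top edge, 34 mm above its underside, over the vial. The yellow-green vial lies along the level's x in a 48 mm long open notch (vial top 32 mm up, two black lines 19 mm apart round it); the flat tops of the end blocks, 34 mm up, run from 24 to 66 mm either side of this point
- bubble (a joint): place of the bubble (pale, 14 mm long) along the level's x, m: 0 = midway between the two lines, + towards the level's +x end, wholly between the lines up to +-0.0025, stops at +-0.012. It runs to the HIGH end: 1.6 mm off the middle for a slope of 1 mrad. It takes about 2 s to come to rest after the level or screw has moved
- shelf: balance shelf, fixed on the counter: dark granite slab 200 (x) x 240 (y) x 22 mm in an aluminium frame, its top 54 mm above the counter. Origin: on the counter under the slab's centre; z up; +y points to the end with the levelling screw. It stands on two plain feet at y = -95 mm and the screw at y = +145 mm, and tilts only about the line of the two feet
- slab_top (a point): centre of the granite slab's upper face; axes as the shelf's, tilting with the slab by a few mrad: y along its length towards the levelling screw, z up
- screw_head (a point): levelling screw's head: black knurled knob, upright axis, 36 mm across, 28 mm high, on a 12 mm stem 25 mm outside the slab's end. Point: on the axis at mid-height, 78 mm above the counter (head 64 to 92 mm; it does not rise as it turns). Under it a lug reaches up to 43 mm; beside it the slab to 54 mm. Turns freely both ways for a full turn, with light friction (0.06 N m), and stays where left
- screw_foot (a point): the screw's rubber foot pad on the counter, straight below the head. Turned clockwise (seen from above) the screw raises its end of the slab, 3 mm per full turn, and the bubble moves about 20 mm per turn (3.2 mm per rad) towards that end; anticlockwise lowers it. About a quarter to half a turn is needed from the start
- carton_flat: bystander, not to be disturbed: medicine carton lying flat, 125 x 62 x 24 mm, white with a dark band; origin at the centre of its underside
- carton_tall: bystander, not to be disturbed: small medicine carton, 85 x 45 x 55 mm (55 high); origin at the centre of its underside
- tablet_jar: bystander, not to be disturbed: white screw-capped tablet jar, 56 mm across, 85 mm tall; origin at the centre of its underside
- blister_pack: bystander, not to be disturbed: capsule blister pack, 96 x 56 x 8 mm, lying flat; origin at the centre of its underside
- test_weight: bystander, not to be disturbed: steel 200 g test weight with a knob, 32 mm across, 50 mm tall; origin at the centre of its underside
- scissors: bystander, not to be disturbed: scissors lying flat, about 150 mm long, 8 mm high; origin at the centre of its underside
There are look-alikes about, which are no part of the job. Of the things that look like the level, take the one that is farthest to the robot's left at the start.

How it is judged (in metres and radians):
On the way, in this order (a step that is already met when the one before it is completed fails the run):
1. the level stands, let go of, in the middle of the slab in line with the screw, its bubble off to one side (x of level in the frame of slab_top between -0.03 and 0.03 m and y of level in the frame of slab_top between -0.03 and 0.03 m and angle between the x axis of level and the y axis of slab_top, either way round below 0.15 rad and angle between level's own z axis and vertical below 0.05 rad and contact force between the fingers and level below 0.1 N and contact force between level and shelf above 2 N and (value of joint bubble below -0.0035 m or value of joint bubble above 0.0035 m)), for 0.3 s.
2. the screw is turned until the bubble rests between the lines, with nothing touching the level but the slab (x of level in the frame of slab_top between -0.03 and 0.03 m and y of level in the frame of slab_top between -0.03 and 0.03 m and angle between the x axis of level and the y axis of slab_top, either way round below 0.15 rad and angle between level's own z axis and vertical below 0.05 rad and contact force between the fingers and level below 0.1 N and contact force between level and shelf above 2 N and value of joint bubble between -0.0025 and 0.0025 m), for 1 s.
At the end, for the whole second after the job is handed in: still being pressed by the fingers (more than 3 N), the level bears on the slab with 8 to 40 N (its own weight is about 4 N), stands within 30 mm of the slab's centre along and across, within 0.15 rad of the line to the screw, upright, and its bubble is within 2.5 mm of the middle (x of level in the frame of slab_top between -0.03 and 0.03 m and y of level in the frame of slab_top between -0.03 and 0.03 m and angle between the x axis of level and the y axis of slab_top, either way round below 0.15 rad and angle between level's own z axis and vertical below 0.05 rad and value of joint bubble between -0.0025 and 0.0025 m and contact force between level and shelf between 8 and 40 N and contact force between the fingers and level above 3 N); the arm keeps its last pose, push and grip.
It fails at once if the level is tipped over by more than 0.5 rad (angle between level's own z axis and vertical above 0.5 rad).
It fails at once if the level is dropped or slammed on the slab (more than 150 N between them) (contact force between level and shelf above 150 N).
It fails at once if a bystander is moved by more than 30 mm (distance of any of carton_flat, carton_tall, tablet_jar, blister_pack, test_weight, scissors from where it was at the start of the episode above 0.03 m).
It also fails if it takes over 67 s, if anything falls off the work surface, if the arm or the gripper's body presses on something with over 40 N, if the wrist force passes 120 N, or if a joint passes its speed limit or range.

## Working session

There is one attempt and no reset: what is moved stays moved. The work goes in short steps, Python scripts to look and compute and a tool call to move; the robot and the scene stay as the last step left them, time stands still between calls to the robot, and variables do not carry over. Pictures are saved under pics/ and viewed, and the job is handed in when it is done.

Besides the shell and the picture viewer there is one more tool, called by a JSON object that holds its "name" and its "arguments", one argument or row to a line. jog_arm: Moves the arm, as the interface text tells. Its arguments: {"type":"object","properties":{"deltas":{"type":"array","items":{"type":"number"}}},"required":["deltas"]}

```bash
mkdir -p pics
python3 - <<'E'
from cell import env, eyes
import cv2,json
s=env.state(); print({k:(v if not hasattr(v,'round') else v) for k,v in s.items()})
for n in ['side','top','wrist']:
    c=eyes.read_camera(n); print(n,c['fovy'],c['cx'],c['cy'],c['world_from_camera'], [k for k in c])
    cv2.imwrite(f'pics/{n}0.png',c['image'][:,:,::-1])
E
```

```text
{'t': 0.0, 'joints': array([-1.24661067e+00,  4.91539964e-01,  1.55946811e+00, -2.52249116e-05,
        1.09167343e+00, -1.05627251e-01]), 'qvel': array([-0.00070883,  0.00020867, -0.00039152,  0.00133791, -0.00138531,
       -0.0016238 ]), 'tau': array([ 4.32770103e-03, -6.12636209e+01, -2.58183557e+01,  6.94552856e-02,
        4.82348702e-02, -1.18671992e-04]), 'eef_pos': array([ 260.42837765, -568.11180266,  404.16737807]), 'tcp_rot': array([-1.65588005,  1.56970725,  1.91553714]), 'ft_force': array([ 0.34240475, -0.27165094, -0.30396841]), 'moment': array([-0.00561022, -0.0549708 , -0.0102894 ]), 'opening': 1.0020149065118016}
side 54.066139181116526 290.4662794284513 206.3227152819024 [[-8.94995485e-01  3.22564509e-01 -3.08115593e-01  2.01637178e+02]
 [-4.46048924e-01 -6.54644888e-01  6.10311747e-01  6.33898194e+02]
 [-4.84138922e-03  6.83660887e-01  7.29783771e-01  8.82047472e+02]
 [ 0.00000000e+00  0.00000000e+00  0.00000000e+00  1.00000000e+00]] ['image', 'fovy', 'cx', 'cy', 'world_from_camera']
top 43.01237495034579 280.3032517976948 209.53186358839088 [[ 2.47388500e-02  9.88115086e-01 -1.51712117e-01  2.37726641e+02]
 [-9.99681006e-01  2.52241964e-02  1.27511590e-03 -2.86300510e+00]
 [ 5.08677750e-03  1.51632177e-01  9.88423901e-01  1.93254714e+03]
 [ 0.00000000e+00  0.00000000e+00  0.00000000e+00  1.00000000e+00]] ['image', 'fovy', 'cx', 'cy', 'world_from_camera']
wrist 65.70646984690485 278.1442139146054 207.67557230121434 [[ 4.17564298e-01  8.76660265e-01  2.38970368e-01  3.28025215e+02]
 [-9.08646981e-01  4.03110272e-01  1.08916352e-01 -5.38360574e+02]
 [-8.48772017e-04 -2.62619284e-01  9.64899161e-01  3.84512068e+02]
 [ 0.00000000e+00  0.00000000e+00  0.00000000e+00  1.00000000e+00]] ['image', 'fovy', 'cx', 'cy', 'world_from_camera']
```

View pics/top0.png

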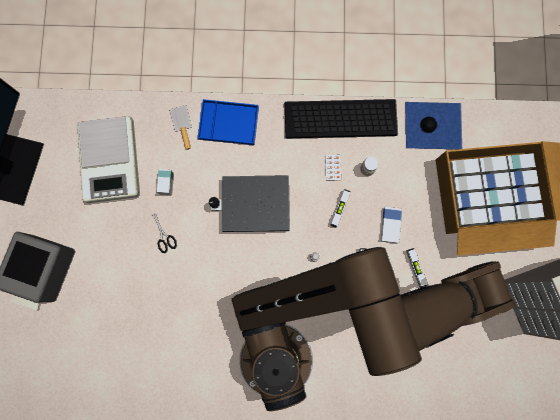

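View pics/side0.png

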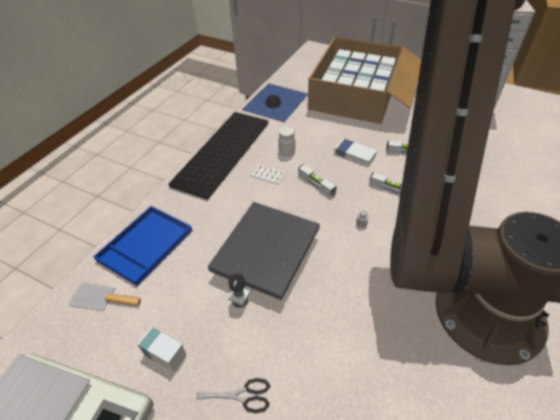

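View pics/wrist0.png

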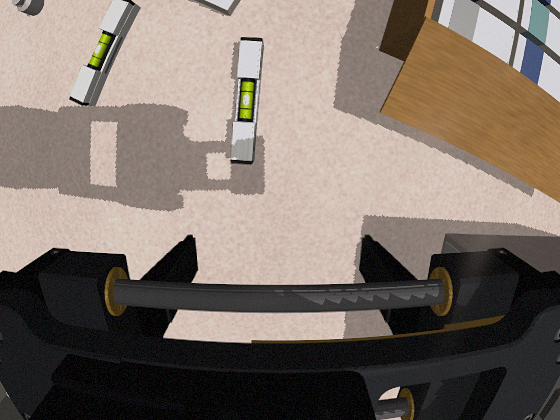

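Candidates for the level: top view (341,208), (416,268), and one partly under the arm at about (363,250). In the side view they are at (317,180), (400,147) and (387,183). I'll compute positions and take close crops.

```bash
cat > h.py <<'E'
import numpy as np, cv2
from cell import env, eyes
from scipy.spatial.transform import Rotation as R
def foc(c): return 210/np.tan(np.radians(c['fovy'])/2)
def px2w(c,u,v,z,fish=False):
    f=foc(c); x=(u-c['cx']); y=(v-c['cy'])
    if fish:
        r=np.hypot(x,y); th=r/f; d=np.array([x/r*np.sin(th),-y/r*np.sin(th),-np.cos(th)]) if r>0 else np.array([0,0,-1.])
    else: d=np.array([x/f,-y/f,-1.])
    T=c['world_from_camera']; d=T[:3,:3]@d; o=T[:3,3]
    return o+d*(z-o[2])/d[2]
def w2px(c,p,fish=False):
    T=c['world_from_camera']; q=T[:3,:3].T@(np.asarray(p,float)-T[:3,3]); f=foc(c)
    x,y,z=q[0],-q[1],-q[2]
    if fish:
        r=np.hypot(x,y); th=np.arctan2(r,z); return np.array([c['cx']+f*th*x/r,c['cy']+f*th*y/r])
    return np.array([c['cx']+f*x/z,c['cy']+f*y/z])
def save(c,name,box=None,s=1):
    im=c['image'][:,:,::-1]
    if box: im=im[box[1]:box[3],box[0]:box[2]]
    cv2.imwrite('pics/'+name,cv2.resize(im,None,fx=s,fy=s,interpolation=cv2.INTER_CUBIC))
def tool():
    s=env.state(); 
    r=s['tcp_rot']; M=R.from_euler('xyz',r).as_matrix(); return s,M
E
python3 - <<'E'
from h import *
c=eyes.read_camera('top'); d=eyes.read_camera('side')
for u,v in [(341,208),(416,268),(363,250)]: print(px2w(c,u,v,34))
for u,v in [(317,180),(387,183),(400,147)]: print(px2w(d,u,v,34))
save(c,'topcrop.png',(200,140,440,300),3.3)
save(d,'sidecrop.png',(200,120,420,320),3)
E
```

```text
[ 540.31046274 -224.08606571   34.        ]
[ 331.55605265 -491.94257438   34.        ]
[ 390.72898481 -303.67756663   34.        ]
[ 536.52800435 -207.43869711   34.        ]
[ 344.33386722 -287.48401135   34.        ]
[ 357.71664138 -470.03537653   34.        ]
```

View pics/topcrop.png

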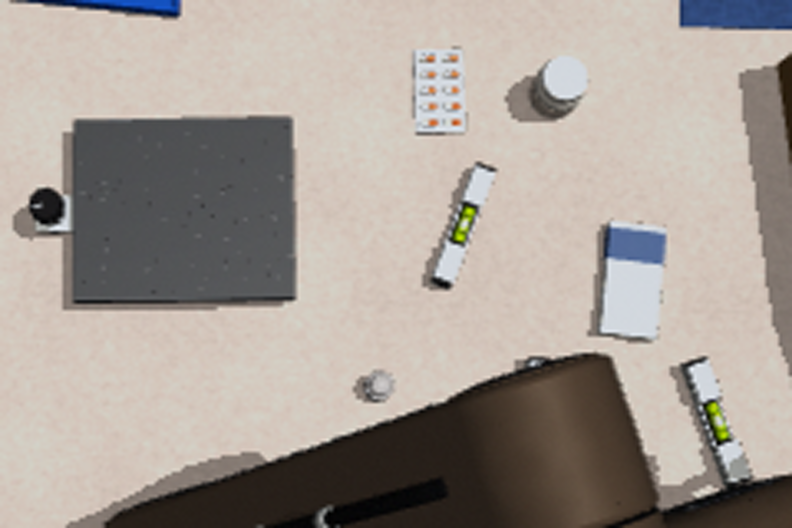

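View pics/sidecrop.png

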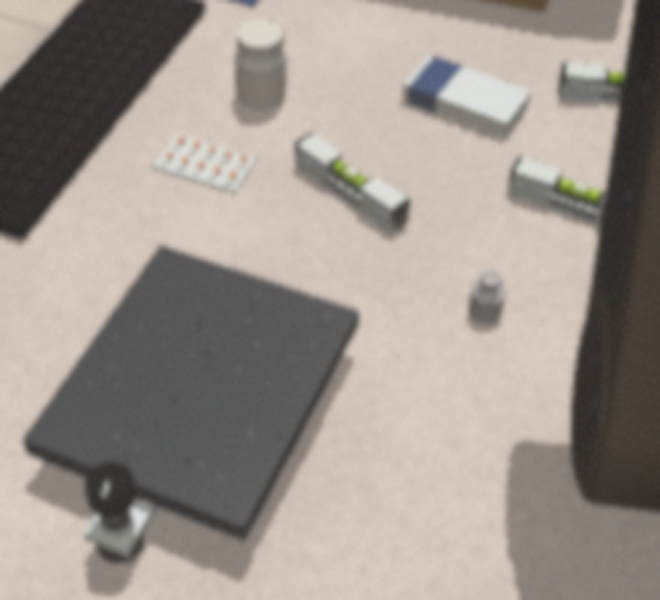

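The target is the level at top (341,208), y ≈ -220. The others lie further right, at y ≈ -300 and -490. Next, coarse poses.

Run:
```python
from h import *
c=eyes.read_camera('top')
g=lambda u,v,z: px2w(c,200+u/3.3-.35,140+v/3.3-.35,z)
a,b=g(485,167,30),g(442,285,30); print('level',(a+b)/2,np.linalg.norm(a-b),np.degrees(np.arctan2(*(a-b)[[1,0]])))
q=np.array([g(*p,54) for p in [(73,120),(292,117),(295,297),(74,301)]]); print(q,q.mean(0))
e=(q[0]+q[3])/2-(q[1]+q[2])/2; print('yaw of +y',np.degrees(np.arctan2(e[1],e[0])),np.linalg.norm(e))
print('screw',g(46,203,85))
print('others', g(377,385,25), g(560,85,85),g(440,90,8),g(632,280,24))
s,M=tool(); print(M)
```

```text
level [ 540.71607218 -221.4379161    30.        ] 139.87873744994883 -19.247511192344813
[[642.68631883 208.31175843  54.        ]
 [652.20493129 -30.38383725  54.        ]
 [454.70492463 -38.05556848  54.        ]
 [444.37876407 199.02653136  54.        ]] [548.49373471  84.72472102  54.        ]
yaw of +y 92.38843279940996 238.09569009497753
screw [545.05384082 229.81247389  85.        ]
others [ 364.45567194 -129.52551909   25.        ] [ 688.05357475 -317.81379405   85.        ] [ 697.57809041 -196.29164086    8.        ] [ 486.21905749 -406.91582896   24.        ]
[[-1.08317154e-04  4.16674479e-01 -9.09055755e-01]
 [ 3.16970273e-04 -9.09055701e-01 -4.16674492e-01]
 [-9.99999944e-01 -3.33276646e-04 -3.36070972e-05]]
```

{"name": "jog_arm", "arguments": {
  "deltas": [7,-25,-50,0,0,0,1,7,-25,-50,0,0,0,1,7,-25,-50,0,0,0,1,7,-25,-50,0,0,0,1,7,-25,-50,0,0,0,1,7,-25,-50,0,0,0,1,7,-25,-50,0,0,0,1,7,-25,-50,0,0,0,1]
}}

```text
t: 1.3
eef_pos: [547.4, -212.6, 347.0]
tcp_rot: [1.829, 1.568, -0.889]
ft_force: [-0.0, -0.2, 0.3]
opening: 0.997
```

{"name": "jog_arm", "arguments": {
  "deltas": [0,0,0,0.187,0,0,1,0,0,0,0.187,0,0,1,0,0,0,0.187,0,0,1,0,0,0,0.187,0,0,1,0,0,0,0,0,0,1]
}}

```text
t: 1.92
eef_pos: [549.9, -208.1, 345.9]
tcp_rot: [2.346, 1.569, -1.126]
ft_force: [0.6, -0.0, -0.4]
opening: 1.001
```

Run:
```python
from h import *
c=eyes.read_camera('wrist'); save(c,'w1.png')
s,M=tool(); print(s['t'],s['eef_pos'],M.round(4).tolist())
```

```text
1.975 [ 549.90096504 -208.13039616  345.91457351] [[0.0006, -0.322, -0.9467], [-0.0012, -0.9467, 0.322], [-1.0, 0.0009, -0.0009]]
```

View pics/w1.png

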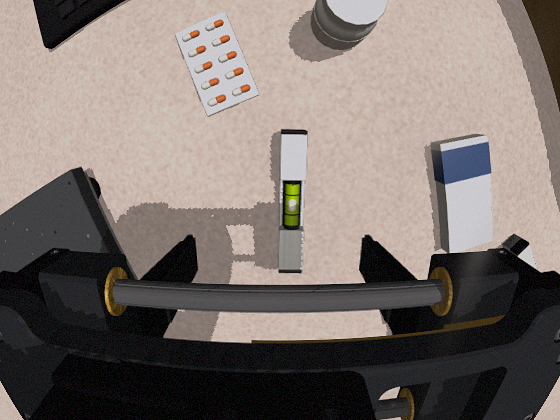

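The wrist view shows the target level upright: cap ends at (294,131) and (290,271), vial at (292,204).

Run:
```python
from h import *
c=eyes.read_camera('wrist'); save(c,'w2.png',(230,110,350,290),3.3)
s,M=tool()
a=px2w(c,294,130.5,34,1);b=px2w(c,290,271.5,34,1);m=(a+b)/2
print(m,np.linalg.norm(a-b),np.degrees(np.arctan2(*(a-b)[[1,0]])),px2w(c,292,204,34,1))
g=m-s['eef_pos']; g[2]=0; print('tool delta',M.T@g,'tool y yaw',np.degrees(np.arctan2(M[1,1],M[0,1])))
```

```text
[ 543.46584331 -220.95362513   34.        ] 137.25762290990224 -19.692037688477004 [ 544.33817727 -221.13464988   34.        ]
tool delta [1.17648536e-02 1.41682878e+01 1.97464879e+00] tool y yaw -108.74986676199872
```

View pics/w2.png

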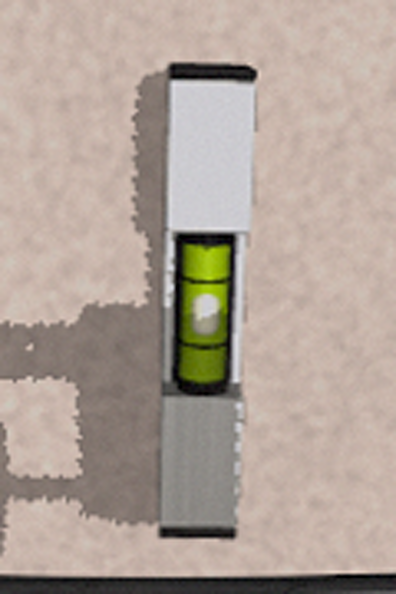

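{"name": "jog_arm", "arguments": {
  "deltas": [40,14,2,0.013,0,0,1,45,0,0,0,0,0,1,40,0,0,0,0,0,1,15,0,0,0,0,0,1,0,0,0,0,0,0,1]
}}

```text
t: 2.65
eef_pos: [544.2, -222.0, 204.0]
tcp_rot: [2.824, 1.565, -0.642]
ft_force: [-0.9, 0.3, -0.0]
opening: 0.999
```

Run:
```python
from h import *
c=eyes.read_camera('wrist'); save(c,'w3.png')
s,M=tool(); print(s['t'],s['eef_pos'],s['ft_force'],np.degrees(np.arctan2(M[1,1],M[0,1])))
m=np.array([544,-221,0]);g=m-s['eef_pos']; g[2]=0; print('tool delta',M.T@g)
```

```text
2.7 [ 544.30827977 -221.98104371  204.68455643] [-0.91664735  0.89027767 -0.17919826] -108.59815981594872
tool delta [-0.005303   -0.83149152  0.6050429 ]
```

View pics/w3.png

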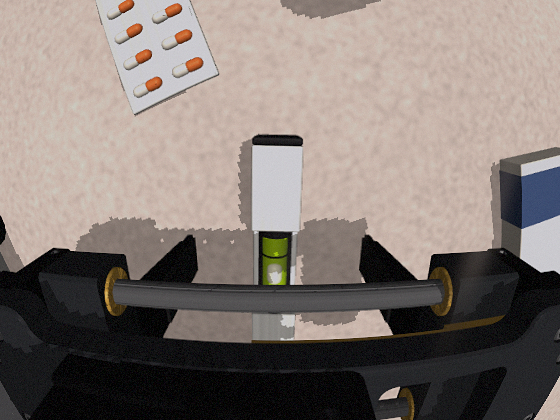

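The level sits centred between the fingers, with the vial at (275,262). I'll lower a little and close.

{"name": "jog_arm", "arguments": {
  "deltas": [9,-1,0.5,0.015,0,0,1,2,0,0,0,0,0,0.25,0,0,0,0,0,0,0.1,0,0,0,0,0,0,0,0,0,0,0,0,0,0,0,0,0,0,0,0,0]
}}

```text
t: 3.45
eef_pos: [544.9, -221.1, 196.7]
tcp_rot: [2.922, 1.558, -0.559]
ft_force: [-0.1, -0.4, -0.2]
opening: 0.528
```

{"name": "jog_arm", "arguments": {
  "deltas": [1,0,0,0,0,0,0,0,0,0,0,0,0,0,0,0,0,0,0,0,0,0,0,0,0,0,0,0,0,0,0,0,0,0,0]
}}

```text
t: 4.08
eef_pos: [545.0, -221.0, 195.6]
tcp_rot: [2.927, 1.559, -0.554]
ft_force: [0.4, 0.8, -0.1]
opening: 0.251
```

Run:
```python
from h import *
s,M=tool(); print(s['t'],s['eef_pos'],s['ft_force'],s['opening'],M.round(4).tolist())
```

```text
4.075 [ 544.95019473 -221.00916971  195.62869371] [ 0.44100594  0.80305843 -0.13689933] 0.25122201782824183 [[0.0103, -0.3329, -0.9429], [-0.0064, -0.9429, 0.3329], [-0.9999, 0.0026, -0.0119]]
```

{"name": "jog_arm", "arguments": {
  "deltas": [-20,0,0,0,0,0,0,-40,0,0,0,0,0,0,-40,0,0,0,0,0,0,0,-30,10,0,0,0,0,0,-48,16,0,0,0,0,0,-48,16,0,0,0,0,0,-48,16,0,0,0,0,0,-48,16,0,0,0,0,0,-48,16,0,0,0,0,0,-20,7,0,0,0,0]
}}

```text
t: 5.32
eef_pos: [548.1, 92.7, 293.7]
tcp_rot: [2.597, 1.565, -0.888]
ft_force: [-0.3, -0.9, -4.0]
opening: 0.252
```

{"name": "jog_arm", "arguments": {
  "deltas": [0,0,0,-0.1,0,0,0,0,0,0,-0.185,0,0,0,0,0,0,-0.185,0,0,0,0,0,0,-0.185,0,0,0,0,0,0,-0.185,0,0,0,0,0,0,-0.185,0,0,0,0,0,0,-0.185,0,0,0,0,0,0,-0.185,0,0,0,0,0,0,-0.185,0,0,0,0,0,0,-0.185,0,0,0]
}}

```text
t: 6.58
eef_pos: [546.0, 95.1, 289.5]
tcp_rot: [-0.717, 1.563, -2.408]
ft_force: [0.3, 0.1, -3.7]
opening: 0.249
```

{"name": "jog_arm", "arguments": {
  "deltas": [0,0,0,-0.12,0,0,0,0,0,0,0,0,0,0]
}}

```text
t: 6.82
eef_pos: [545.7, 95.1, 288.7]
tcp_rot: [-0.962, 1.561, -2.529]
ft_force: [-0.3, 0.0, -3.6]
opening: 0.25
```

Run:
```python
from h import *
c=eyes.read_camera('wrist'); save(c,'w4.png');d=eyes.read_camera('side'); save(d,'s4.png');e=eyes.read_camera('top'); save(e,'t4.png',(180,140,360,280),4)
s,M=tool(); print(s['t'],s['eef_pos'],s['ft_force'],s['opening'],M.round(4).tolist())
print(s['joints'])
```

```text
6.975 [545.74560553  95.09624091 288.86678514] [ 0.17125397 -0.04760939 -3.2277196 ] 0.2473535250600394 [[-0.0076, 1.0, 0.0021], [-0.0056, 0.002, -1.0], [-1.0, -0.0076, 0.0056]]
[ 0.054047    0.53939352  1.85000792 -0.00752945  0.76008521  0.05749008]
```

View pics/w4.png

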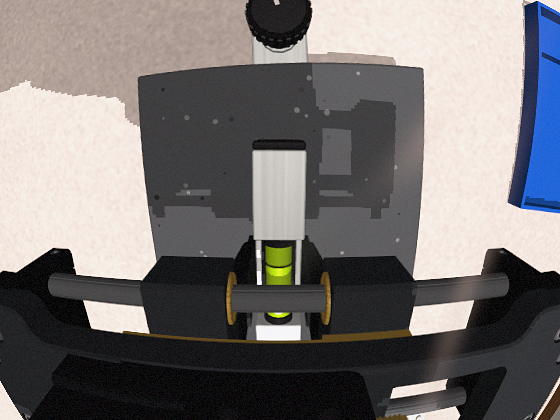

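View pics/s4.png

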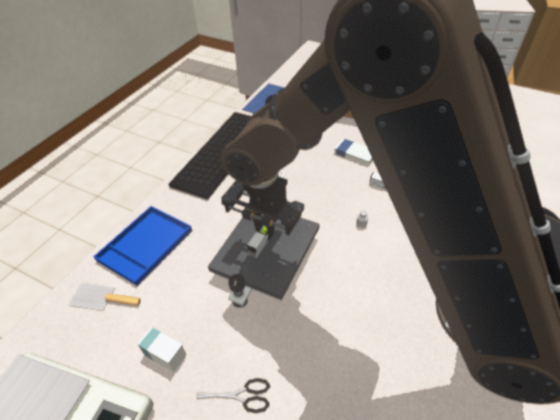

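The level hangs straight in the grip, and the knob shows at (279,20) with a white mark on top. I'll measure the slab and knob from here.

Run:
```python
from h import *
c=eyes.read_camera('wrist'); 
s,M=tool()
a=px2w(c,138,75.5,54,1);b=px2w(c,423,68,54,1); print(a,b,np.linalg.norm(a-b)); e=b-a
mid=(a+b)/2; yx=np.degrees(np.arctan2(e[1],e[0])); print('shelf x yaw',yx)
n=np.array([-e[1],e[0],0])/np.linalg.norm(e); C=mid-120*n; print('centre',C, 'screw pred',C+145*n)
print('knob',px2w(c,279,12,92,1))
k=px2w(c,279,12,92,1)[:2]-C[:2]; print(np.linalg.norm(k))
# level axis dir seen: centreline far cap
p=px2w(c,279,142,54+34+32,1); q=px2w(c,279,240,120+0,1); print(np.degrees(np.arctan2(*(p-q)[[1,0]])))
zl=np.array([-0.9999,0.0026,-0.0119]); print('level z world now',M@zl)
g=C-s['eef_pos'];print('tool delta',M.T@g)
```

```text
[447.14459962 202.49984526  54.        ] [644.28071934 208.66118244  54.        ] 197.23238013415474
shelf x yaw 1.7901526035260986
centre [549.46133635  85.63908055  54.        ] screw pred [544.93168513 230.56831245  54.        ]
knob [544.88956344 228.34448862  92.        ]
142.77862095449782
90.20272639186587
level z world now [0.01001317 0.01749787 0.99977094]
tool delta [234.95343641   5.42166688   8.14621631]
```

View pics/t4.png

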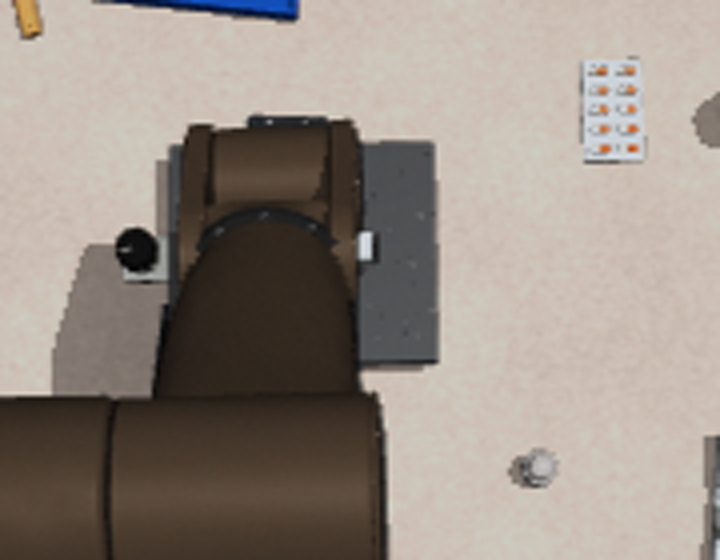

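{"name": "jog_arm", "arguments": {
  "deltas": [0,5,8,-0.035,0.017,0.01,0,15,0,0,0,0,0,0,15,0,0,0,0,0,0,0,0,0,0,0,0,0]
}}

```text
t: 7.52
eef_pos: [550.4, 87.7, 256.2]
tcp_rot: [3.057, 1.559, 1.52]
ft_force: [1.1, -0.1, -3.9]
opening: 0.249
```

Run:
```python
from h import *
s,M=tool(); print(s['t'],s['eef_pos'],s['ft_force'],M.round(4).tolist())
zl=np.array([-0.9999,0.0026,-0.0119]); print('level z world now',M@zl)
g=np.array([549.5,85.6,54])-(s['eef_pos']+M[:,0]*190);print('tool delta',M.T@g)
```

```text
7.525 [550.39933507  87.72875916 256.16649248] [ 1.1426443  -0.14163464 -3.85655675] [[0.0006, 0.9995, 0.0331], [0.0113, 0.0331, -0.9994], [-0.9999, 0.001, -0.0113]]
level z world now [1.62572444e-03 6.41837225e-04 9.99972662e-01]
tool delta [12.12880702 -1.16210569  4.3847445 ]
```

{"name": "jog_arm", "arguments": {
  "deltas": [2,-1,3,0,0,0,0,1.5,0,0,0,0,0,0,1.5,0,0,0,0,0,0]
}}

```text
t: 7.9
eef_pos: [549.5, 84.8, 250.9]
tcp_rot: [3.055, 1.56, 1.517]
ft_force: [1.0, -0.6, -3.2]
opening: 0.251
```

{"name": "jog_arm", "arguments": {
  "deltas": [1.5,0,0,0,0,0,0,0,0,0,0,0,0,0]
}}

```text
t: 8.15
eef_pos: [549.5, 84.9, 249.6]
tcp_rot: [3.007, 1.56, 1.469]
ft_force: [-0.0, -0.0, -3.9]
opening: 0.248
```

{"name": "jog_arm", "arguments": {
  "deltas": [1.5,0,0,0,0,0,0,0,0,0,0,0,0,0]
}}

```text
t: 8.4
eef_pos: [549.5, 84.9, 249.6]
tcp_rot: [2.902, 1.559, 1.364]
ft_force: [0.3, -0.7, -4.3]
opening: 0.247
```

{"name": "jog_arm", "arguments": {
  "deltas": [2.2,0,0,0,0,0,0]
}}

```text
t: 8.52
eef_pos: [549.4, 85.0, 249.1]
tcp_rot: [2.823, 1.559, 1.285]
ft_force: [-12.2, -1.9, 40.8]
opening: 0.248
```

{"name": "jog_arm", "arguments": {
  "deltas": [2.2,0,0,0,0,0,0]
}}

```text
t: 8.65
eef_pos: [549.3, 85.0, 249.1]
tcp_rot: [2.734, 1.559, 1.197]
ft_force: [-9.6, -1.3, 34.3]
opening: 0.252
```

{"name": "jog_arm", "arguments": {
  "deltas": [-0.5,0,0,0,0,0,0,0,0,0,0,0,0,0]
}}

```text
t: 8.9
eef_pos: [549.2, 85.0, 250.1]
tcp_rot: [2.652, 1.558, 1.114]
ft_force: [-0.3, -0.5, -3.6]
opening: 0.249
```

{"name": "jog_arm", "arguments": {
  "deltas": [0,0,0,0,0,0,0.5,0,0,0,0,0,0,0.6,0,0,0,0,0,0,0.6]
}}

```text
t: 9.28
eef_pos: [549.6, 85.0, 249.8]
tcp_rot: [2.63, 1.558, 1.092]
ft_force: [-0.1, 0.6, 0.1]
opening: 0.509
```

{"name": "jog_arm", "arguments": {
  "deltas": [-20,0,0,0,0,0,0.8,-40,0,0,0,0,0,0.8,-50,0,0,0,0,0,0.8,-50,0,0,0,0,0,0.8,0,0,40,0,0,0,0.8,0,0,30,0,0,0,0.8]
}}

```text
t: 10.02
eef_pos: [551.1, 13.2, 414.2]
tcp_rot: [2.602, 1.559, 1.068]
ft_force: [0.1, 0.6, -0.8]
opening: 0.8
```

Run:
```python
from h import *
c=eyes.read_camera('wrist'); save(c,'w5.png')
s,M=tool(); print(s['t'],s['eef_pos'],s['ft_force'],s['opening'],M.round(4).tolist())
```

```text
10.075 [551.44203731  10.81962647 414.28600437] [ 1.01061167 -1.10817689  0.24744599] 0.8015080423598449 [[0.0065, 0.9994, 0.0351], [0.0098, 0.0351, -0.9993], [-0.9999, 0.0068, -0.0096]]
```

View pics/w5.png

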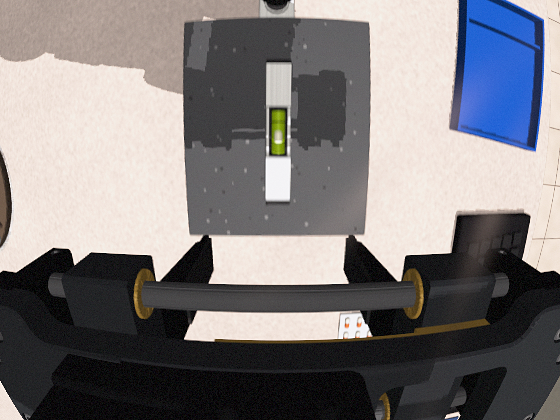

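{"name": "jog_arm", "arguments": {
  "deltas": [0,0,0,0,0,0,0.8,0,0,0,0,0,0,0.8,0,0,0,0,0,0,0.8,0,0,0,0,0,0,0.8,0,0,0,0,0,0,0.8]
}}

```text
t: 10.7
eef_pos: [551.4, 12.5, 413.7]
tcp_rot: [2.628, 1.559, 1.093]
ft_force: [-0.6, 0.1, -0.4]
opening: 0.799
```

Run:
```python
from h import *
c=eyes.read_camera('wrist'); save(c,'w6.png',(250,90,310,170),8)
s,M=tool(); print(s['t'],s['eef_pos'],M.round(4).tolist())
```

```text
10.75 [551.35578106  12.47135294 413.78116873] [[0.0054, 0.9993, 0.0359], [0.0103, 0.0358, -0.9993], [-0.9999, 0.0057, -0.0101]]
```

View pics/w6.png

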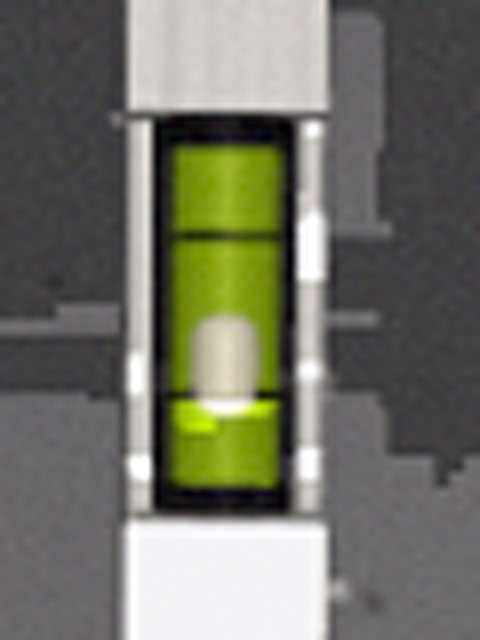

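Lines at crop v=236 and 400, bubble centre near 364, so it is about 5.3 mm off towards -y. The screw end is low, so the screw needs clockwise ≈1.65 rad. Moving to see the knob.

{"name": "jog_arm", "arguments": {
  "deltas": [0,1,-35,0,-0.01,-0.006,0.8,15,0,-40,0,0,0,0.8,15,0,-40,0,0,0,0.8,15,0,-25,0,0,0,0.8,0,0,0,0,0,0,0.8,0,0,0,0,0,0,0.8]
}}

```text
t: 11.5
eef_pos: [547.6, 156.1, 368.4]
tcp_rot: [1.122, 1.57, -0.413]
ft_force: [0.1, -0.6, -0.7]
opening: 0.798
```

Run:
```python
from h import *
c=eyes.read_camera('wrist'); save(c,'w7.png')
s,M=tool(); print(s['t'],s['eef_pos'],M.round(4).tolist())
```

```text
11.55 [547.54896221 155.90861781 368.48049577] [[0.0011, 0.9994, 0.0348], [-0.0004, 0.0348, -0.9994], [-1.0, 0.0011, 0.0005]]
```

View pics/w7.png

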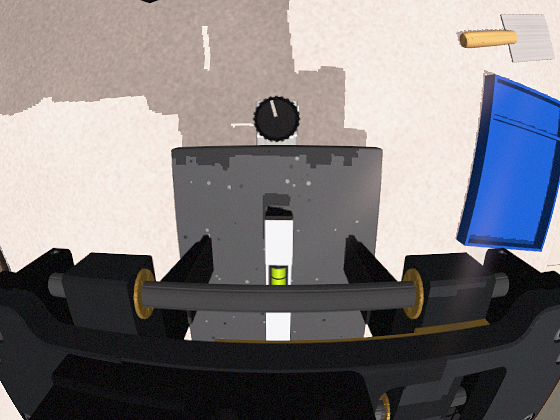

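The knob is at (276.5,119), with its mark pointing towards (274,105).

Run:
```python
from h import *
c=eyes.read_camera('wrist')
s,M=tool()
im=c['image']; g=im[80:160,235:320].max(2); m=(g<75).astype('uint8')
n,l,st,ce=cv2.connectedComponentsWithStats(m); i=1+np.argmax(st[1:,4]); print(st[i],ce[i]+[235,80])
for u,v in [(276.5,119),ce[i]+[235,80]]:
    k=px2w(c,u,v,90,1); print(k); d=k-s['eef_pos'];print(M.T@d)
a=px2w(c,172,149,54,1);b=px2w(c,382,149,54,1);print(a,b,np.linalg.norm(a-b)); e=b-a
n=np.array([-e[1],e[0],0])/np.linalg.norm(e); print('screw pred',(a+b)/2+25*n)
```

```text
[  18   16   47   46 1502] [276.26298269 118.7276964 ]
[544.42548074 230.2637308   90.        ]
[278.5488285   -1.02361252 -74.73564487]
[544.23170991 230.47377137  90.        ]
[278.54846729  -1.21006852 -74.95220481]
[447.26839316 201.73325652  54.        ] [643.79134911 208.65972226  54.        ] 196.64497996028436
screw pred [544.6492911  230.18097615  54.        ]
```

{"name": "jog_arm", "arguments": {
  "deltas": [0,-1,-40,0,0,0,0.8,0,0,-35,0,0,0,0.8,30,0,0,0,0,0,0.8,30,0,0,0,0,0,0.8,0,0,0,0,0,0,0.8]
}}

```text
t: 12.22
eef_pos: [545.9, 228.5, 310.7]
tcp_rot: [1.665, 1.564, 0.122]
ft_force: [1.3, 0.2, -1.2]
opening: 0.8
```

Run:
```python
from h import *
s,M=tool(); print(s['t'],s['eef_pos'],M.round(4).tolist(),s['joints'])
d=np.array([544.4,230.2,66])-(s['eef_pos']+190*M[:,0]); print(M.T@d)
```

```text
12.225 [545.91192456 228.5176482  310.68643063] [[0.0072, 0.9996, 0.0281], [0.0009, 0.0281, -0.9996], [-1.0, 0.0072, -0.0007]] [ 2.85014278e-01  5.51758996e-01  1.74103860e+00 -1.57402286e-03
  8.41654989e-01  2.57982177e-01]
[54.67064693 -3.22691141 -1.55792389]
```

{"name": "jog_arm", "arguments": {
  "deltas": [20,-2,-1.5,0,0,-0.007,0.7,20,0,0,0,0,0,0.7,15,0,0,0,0,0,0.7,0,0,0,0,0,0,0.7]
}}

```text
t: 12.72
eef_pos: [544.8, 228.8, 255.6]
tcp_rot: [2.065, 1.567, 0.52]
ft_force: [-0.4, -0.8, 0.4]
opening: 0.699
```

Run:
```python
from h import *
s,M=tool(); print(s['t'],s['eef_pos'],s['ft_force'],M.round(4).tolist())
d=np.array([544.4,230.2,66])-(s['eef_pos']+190*M[:,0]); print(M.T@d)
c=eyes.read_camera('wrist'); save(c,'w8.png')
```

```text
12.725 [544.81715905 228.83900037 255.55555526] [-0.35186787 -0.79506442  0.42534802] [[0.0032, 0.9997, 0.0258], [0.0018, 0.0257, -0.9997], [-1.0, 0.0033, -0.0018]]
[-0.44458253 -1.00112709 -1.03746124]
```

View pics/w8.png

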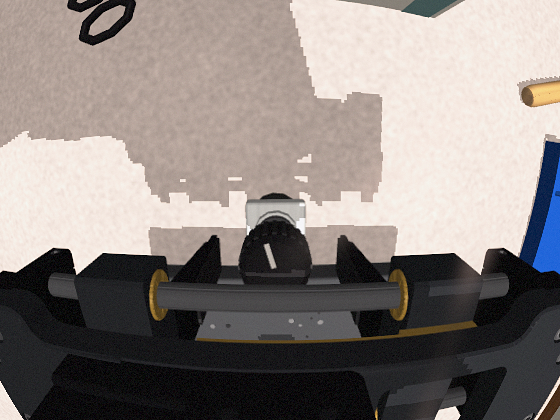

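The knob is between the fingers, at (275,250). Closing.

{"name": "jog_arm", "arguments": {
  "deltas": [-2,-1,-1,0,0,-0.003,0.6,0,0,0,0,0,0,0.3,0,0,0,0,0,0,0.2,0,0,0,0,0,0,0.2,0,0,0,0,0,0,0.2]
}}

```text
t: 13.4
eef_pos: [543.4, 230.1, 260.1]
tcp_rot: [2.634, 1.568, 1.089]
ft_force: [1.3, -0.8, -2.8]
opening: 0.373
```

Run:
```python
from h import *
s,M=tool(); print(s['t'],s['eef_pos'],s['ft_force'],s['moment'],s['opening'],M.round(4).tolist())
```

```text
13.4 [543.40482808 230.11126688 260.14113826] [ 1.2689371  -0.75089384 -2.8145903 ] [-0.07429159 -0.32579935 -0.02739818] 0.37293748695938633 [[0.0013, 0.9997, 0.0259], [0.0025, 0.0259, -0.9997], [-1.0, 0.0014, -0.0024]]
```

{"name": "jog_arm", "arguments": {
  "deltas": [0,0,0,0.1,0,0,0.2,0,0,0,0.15,0,0,0.2,0,0,0,0.15,0,0,0.2,0,0,0,0.15,0,0,0.2]
}}

```text
t: 13.9
eef_pos: [542.9, 230.3, 260.1]
tcp_rot: [-2.609, 1.569, 1.564]
ft_force: [-2.5, 1.4, 0.8]
opening: 0.372
```

Run:
```python
from h import *
s,M=tool(); print(s['t'],s['eef_pos'],s['ft_force'],s['moment'],s['opening'],M.round(4).tolist(),np.arctan2(M[1,1],M[0,1]))
```

```text
13.9 [542.91086547 230.31864476 260.09283192] [-2.53690211  1.38318118  0.80593408] [0.08498874 0.15300436 0.10445563] 0.3717659579656314 [[0.0, 0.8581, -0.5135], [0.0022, -0.5135, -0.8581], [-1.0, -0.0011, -0.0019]] -0.5392916372172066
```

{"name": "jog_arm", "arguments": {
  "deltas": [0,0,0,0.16,0,0,0.2,0,0,0,0.18,0,0,0.2,0,0,0,0.18,0,0,0.2,0,0,0,0.18,0,0,0.2,0,0,0,0.18,0,0,0.2,0,0,0,0.16,0,0,0.2,0,0,0,0,0,0,0.2]
}}

```text
t: 14.78
eef_pos: [542.3, 231.6, 260.1]
tcp_rot: [-1.337, 1.568, 1.765]
ft_force: [-1.2, -0.0, 0.8]
opening: 0.374
```

Run:
```python
from h import *
s,M=tool(); print(s['t'],s['eef_pos'],s['ft_force'],s['moment'],s['opening'],M.round(4).tolist(),np.arctan2(M[1,1],M[0,1]),s['joints'])
```

```text
14.775 [542.25567987 231.5535629  260.11596805] [-1.20120447 -0.00996732  0.82200856] [-0.32966372  0.23881946 -0.05885218] 0.3739638466596393 [[-0.0005, -0.0402, -0.9992], [0.0025, -0.9992, 0.0402], [-1.0, -0.0024, 0.0006]] -1.6110314291963777 [0.29123159 0.61936348 1.78241961 0.00370217 0.73956924 1.8995276 ]
```

Run:
```python
from h import *
c=eyes.read_camera('wrist'); save(c,'w9.png')
d=eyes.read_camera('side'); save(d,'s9.png',(200,180,340,310),5)
```

```text
(no output)
```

View pics/w9.png

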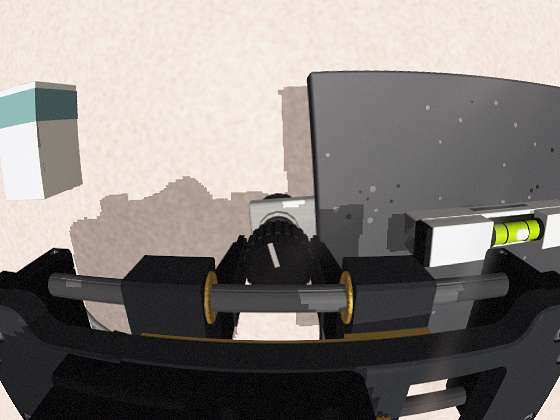

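View pics/s9.png

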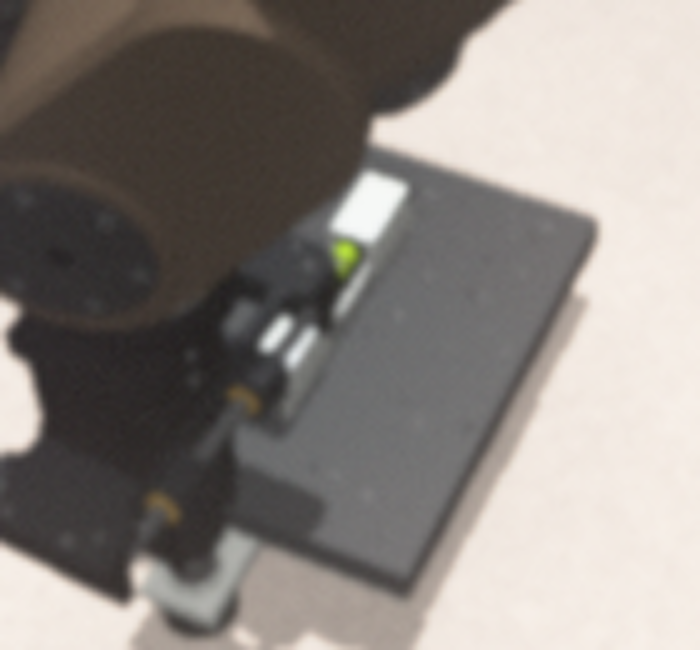

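The wrist camera sees the vial at (517,232) from here. I'll let it settle and zoom in.

{"name": "jog_arm", "arguments": {
  "deltas": [0,0,0,0,0,0,0.2,0,0,0,0,0,0,0.2,0,0,0,0,0,0,0.2,0,0,0,0,0,0,0.2,0,0,0,0,0,0,0.2,0,0,0,0,0,0,0.2,0,0,0,0,0,0,0.2,0,0,0,0,0,0,0.2,0,0,0,0,0,0,0.2,0,0,0,0,0,0,0.2]
}}

```text
t: 16.12
eef_pos: [542.3, 231.5, 260.1]
tcp_rot: [-1.329, 1.568, 1.78]
ft_force: [-0.9, 1.0, 0.2]
opening: 0.372
```

Run:
```python
from h import *
c=eyes.read_camera('wrist'); save(c,'w10.png',(475,200,560,260),9)
s,M=tool(); print(s['t'],np.arctan2(M[1,1],M[0,1]))
# where points along the level axis at vial-top height land
y=np.array([-0.0349,0.9994,0])
for d in (-9.5,0,9.5): print(d,((w2px(c,np.array([549.5,85,86])+d*y,1)-[475,200])*9).round(0))
```

```text
16.175 -1.6032707229804233
-9.5 [432. 341.]
0 [338. 355.]
9.5 [238. 370.]
```

View pics/w10.png

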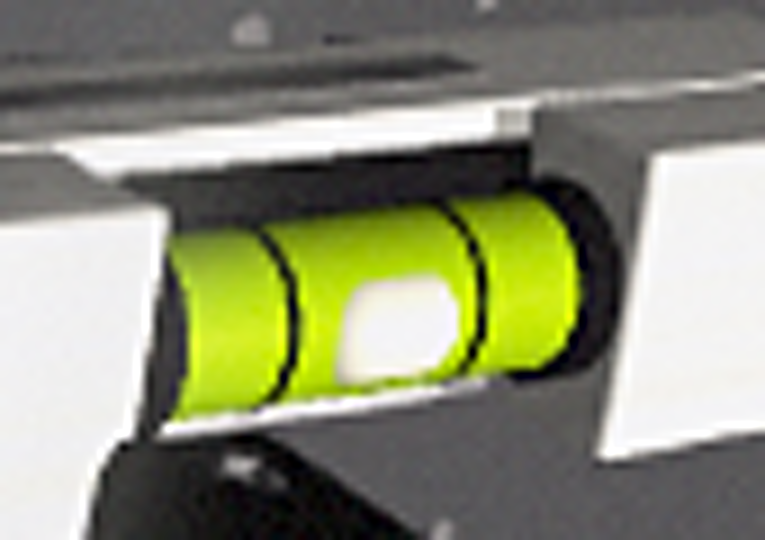

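The bubble is between the lines, about 1.2 mm short on the -y side (centre 402, midway about 389, ≈10 px/mm). I'll add ≈0.27 rad clockwise.

{"name": "jog_arm", "arguments": {
  "deltas": [0,0,0,0.135,0,0,0.2,0,0,0,0.135,0,0,0.2,0,0,0,0,0,0,0.2,0,0,0,0,0,0,0.2,0,0,0,0,0,0,0.2]
}}

```text
t: 16.8
eef_pos: [542.3, 231.8, 260.1]
tcp_rot: [-1.161, 1.568, 1.677]
ft_force: [-1.0, 2.2, -0.0]
opening: 0.374
```

Run:
```python
from h import *
s,M=tool(); print(s['t'],s['eef_pos'],s['joints'],np.arctan2(M[1,1],M[0,1]),s['ft_force'])
```

```text
16.8 [542.28953028 231.79864888 260.10712098] [0.29154706 0.61948039 1.78217686 0.00443212 0.73937882 2.1627285 ] -1.8744571398380823 [-1.00794412  2.1872218  -0.0069152 ]
```

{"name": "jog_arm", "arguments": {
  "deltas": [0,0,0,0,0,0,0.6,0,0,0,0,0,0,0.6,0,0,0,0,0,0,0.6,-20,0,0,0,0,0,0.6,-40,0,0,0,0,0,0.72,-40,0,0,0,0,0,0.72,-20,0,0,0,0,0,0.72]
}}

```text
t: 17.68
eef_pos: [542.8, 230.9, 382.0]
tcp_rot: [-0.419, 1.568, 2.421]
ft_force: [-0.8, -1.2, 0.6]
opening: 0.717
```

{"name": "jog_arm", "arguments": {
  "deltas": [0,0,0,-0.17,0,0,0.72,0,0,0,-0.17,0,0,0.72,0,0,0,0,0,0,0.72]
}}

```text
t: 18.05
eef_pos: [542.7, 230.8, 384.6]
tcp_rot: [-2.189, 1.567, 0.999]
ft_force: [0.2, 0.1, -0.2]
opening: 0.719
```

Run:
```python
from h import *
s,M=tool(); print(s['t'],s['eef_pos'],s['opening'],s['ft_force'],M.round(4).tolist(),np.arctan2(M[1,1],M[0,1]))
c=eyes.read_camera('wrist'); save(c,'w11.png')
```

```text
18.05 [542.6619466  230.75457933 384.59049723] 0.7190730780556438 [ 0.24328164  0.07463634 -0.23278104] [[0.0021, 0.0465, -0.9989], [0.0032, -0.9989, -0.0464], [-1.0, -0.0031, -0.0022]] -1.524322755671981
```

View pics/w11.png

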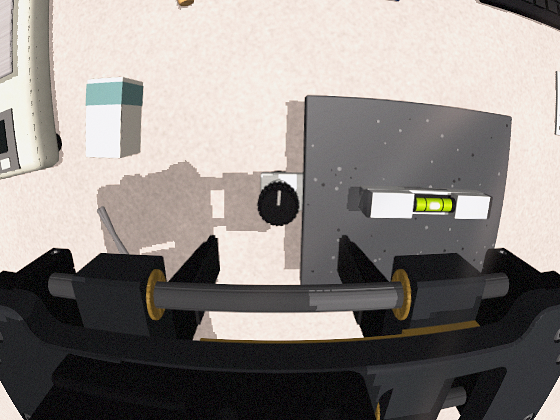

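{"name": "jog_arm", "arguments": {
  "deltas": [0,48,25,0,0,0,0.72,0,48,25,0,0,0,0.72,0,46,24,0,0,0,0.72,0,0,0,0,0,0,0.72,0,0,0,0,0,0,0.72,0,0,0,0,0,0,0.72]
}}

```text
t: 18.85
eef_pos: [473.2, 83.2, 383.1]
tcp_rot: [-2.234, 1.567, 0.934]
ft_force: [0.5, 0.0, -0.1]
opening: 0.721
```

Run:
```python
from h import *
s,M=tool(); print(s['t'],s['eef_pos'],M.round(4).tolist())
c=eyes.read_camera('wrist'); save(c,'w12.png')
q=w2px(c,[549.5,85,86],1); print(q); u,v=map(int,q); save(c,'w12c.png',(u-45,v-30,u+45,v+30),8)
```

```text
18.85 [473.21505033  83.16605826 383.12464824] [[0.0024, 0.0256, -0.9997], [0.0032, -0.9997, -0.0255], [-1.0, -0.0032, -0.0025]]
[278.1165929  119.73829434]
```

View pics/w12c.png

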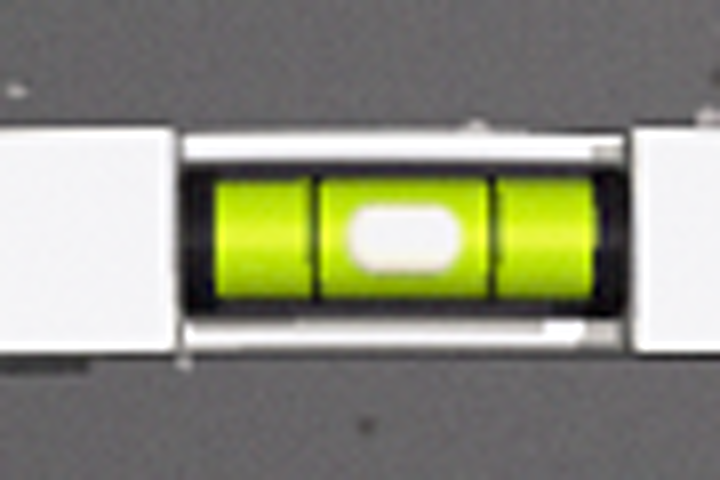

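View pics/w12.png

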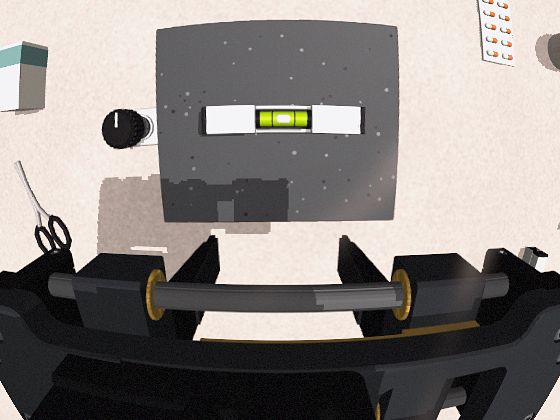

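From above, the lines are at 315 and 492 and the bubble spans 345–462 (centre 404 against midpoint 403.5), so it is centred. Next is the press.

Run:
```python
from h import *
c=eyes.read_camera('wrist'); s,M=tool()
p=px2w(c,283.5,118.7,86,1); print(p,s['t'])
a=px2w(c,202,120,88,1);b=px2w(c,364,120,88,1); print(np.arctan2(*(a-b)[[1,0]]),np.linalg.norm(a-b),(a+b)/2)
print('level in slab:', np.array([[np.cos(.036),np.sin(.036)],[-np.sin(.036),np.cos(.036)]])@(p[:2]-[549.5,85.6]))
print(M.T@(p-s['eef_pos']))
```

```text
[550.53394133  80.60691201  86.        ] 18.95
1.6004906438942599 138.40813237474967 [550.95607797  80.85968469  88.        ]
level in slab: [ 0.85355907 -5.02706667]
[297.21402685   5.64668624 -76.57392867]
```

{"name": "jog_arm", "arguments": {
  "deltas": [0,5,-30,0,-0.0025,0.003,0.72,0,0,-35,0,0,0,0.72,0,0,-12,0,0,0,0.72,40,0,0,0,0,0,0.72,30,0,0,0,0,0,0.72,10,0,0,0,0,0,0.72,0,0,0,0,0,0,0.72]
}}

```text
t: 19.82
eef_pos: [551.8, 84.0, 300.9]
tcp_rot: [-0.134, 1.57, 3.038]
ft_force: [-0.4, 0.3, -0.6]
opening: 0.721
```

Run:
```python
from h import *
s,M=tool(); print(s['t'],s['eef_pos'],s['ft_force'],s['opening'],M.round(4).tolist())
p=np.array([550.7,80.7,88]); print(M.T@(p-s['eef_pos']-190*M[:,0]))
c=eyes.read_camera('wrist'); save(c,'w13.png')
```

```text
19.825 [551.79425063  84.02956461 300.90235065] [-0.44354249  0.26013732 -0.61853964] 0.7205875090260202 [[-0.0011, 0.0304, -0.9995], [0.0001, -0.9995, -0.0304], [-1.0, -0.0002, 0.0011]]
[22.90305023  3.32677519  0.95815856]
```

View pics/w13.png

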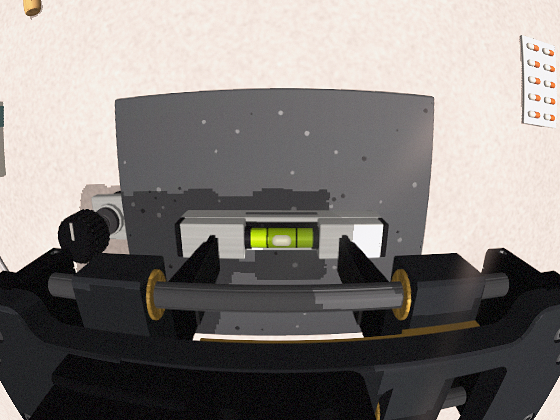

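The bubble is still centred (281,240), with the fingers over both end blocks. Descending.

{"name": "jog_arm", "arguments": {
  "deltas": [10,3,1,0,0,0,0.72,7,0,0,0,0,0,0.72,0,0,0,0,0,0,0.72]
}}

```text
t: 20.25
eef_pos: [551.0, 80.8, 285.2]
tcp_rot: [-3.092, 1.568, 0.08]
ft_force: [0.2, 0.1, -0.1]
opening: 0.72
```

{"name": "jog_arm", "arguments": {
  "deltas": [2.2,0,0,0,0,0,0.72]
}}

```text
t: 20.38
eef_pos: [551.1, 80.8, 283.2]
tcp_rot: [-3.096, 1.567, 0.075]
ft_force: [0.2, -1.3, -0.3]
opening: 0.723
```

{"name": "jog_arm", "arguments": {
  "deltas": [2,0,0,0,0,0,0.72]
}}

```text
t: 20.5
eef_pos: [551.1, 80.8, 281.2]
tcp_rot: [-3.099, 1.567, 0.073]
ft_force: [0.5, -0.0, 0.5]
opening: 0.721
```

{"name": "jog_arm", "arguments": {
  "deltas": [1.2,0,0,0,0,0,0.72]
}}

```text
t: 20.62
eef_pos: [551.1, 80.8, 279.9]
tcp_rot: [-3.099, 1.567, 0.072]
ft_force: [-0.0, -0.2, -0.5]
opening: 0.72
```

{"name": "jog_arm", "arguments": {
  "deltas": [1,0,0,0,0,0,0.72]
}}

```text
t: 20.75
eef_pos: [551.2, 80.8, 278.9]
tcp_rot: [-3.104, 1.567, 0.068]
ft_force: [0.3, -0.2, -0.4]
opening: 0.719
```

{"name": "jog_arm", "arguments": {
  "deltas": [0.6,0,0,0,0,0,0.72]
}}

```text
t: 20.88
eef_pos: [551.2, 80.8, 278.4]
tcp_rot: [-3.1, 1.567, 0.072]
ft_force: [-2.2, -0.5, 8.4]
opening: 0.719
```

{"name": "jog_arm", "arguments": {
  "deltas": [0.4,0,0,0,0,0,0.72]
}}

```text
t: 21.0
eef_pos: [551.1, 80.8, 278.4]
tcp_rot: [-3.116, 1.567, 0.056]
ft_force: [-2.7, 0.4, 8.6]
opening: 0.719
```

{"name": "jog_arm", "arguments": {
  "deltas": [0.4,0,0,0,0,0,0.72]
}}

```text
t: 21.12
eef_pos: [551.1, 80.8, 278.4]
tcp_rot: [-3.119, 1.567, 0.053]
ft_force: [-1.4, -0.7, 4.5]
opening: 0.718
```

{"name": "jog_arm", "arguments": {
  "deltas": [0.6,0,0,0,0,0,0.72]
}}

```text
t: 21.25
eef_pos: [551.0, 80.8, 278.4]
tcp_rot: [-3.128, 1.566, 0.044]
ft_force: [-1.8, 0.9, 8.8]
opening: 0.72
```

Run:
```python
from h import *
F=[]
for i in range(40):
    c=eyes.read_camera('wrist'); s=env.state(); F.append(s['ft_force'])
F=np.array(F); print(F[::5].round(1).tolist(),F[20:].mean(0),s['t'],s['eef_pos'],s['qvel'].round(4))
save(c,'w14.png'); save(c,'w14c.png',(235,225,330,285),8)
e=eyes.read_camera('side'); save(e,'s14.png')
```

```text
[[-2.1, -0.3, 7.5], [-2.6, 0.4, 6.4], [-2.1, 0.0, 8.1], [-1.6, -0.4, 7.4], [-1.5, -0.1, 6.9], [-2.0, 0.0, 7.3], [-2.8, -1.6, 7.0], [-2.7, -0.4, 6.7]] [-1.99394931 -0.48556943  7.17850696] 23.25 [551.00956009  80.85095426 278.39513193] [-0.0006  0.0003  0.0002  0.0007  0.0017 -0.0001]
```

View pics/w14.png

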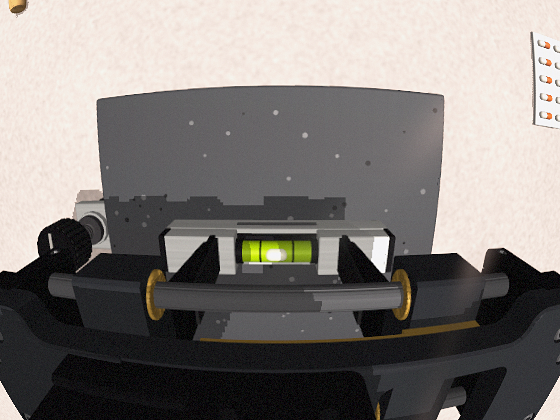

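View pics/w14c.png

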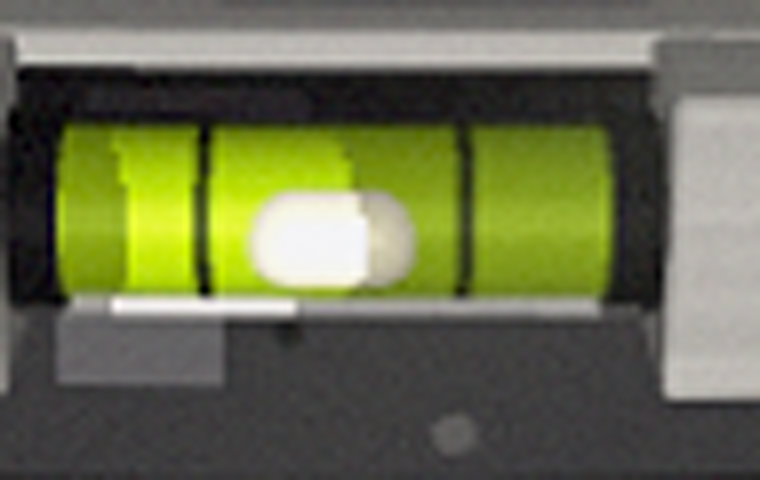

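The bubble is centred while pressed (332 against 333), but the push is only 7.2 N. I'll raise it to about 10 N.

{"name": "jog_arm", "arguments": {
  "deltas": [0.8,0,0,0,0,0,0.72]
}}

```text
t: 23.42
eef_pos: [550.9, 80.8, 278.4]
tcp_rot: [-3.136, 1.566, 0.036]
ft_force: [-3.6, -0.1, 11.9]
opening: 0.722
```

Run:
```python
from h import *
F=[]
for i in range(40):
    c=eyes.read_camera('wrist'); s=env.state(); F.append(s['ft_force'])
F=np.array(F); print(F[::10].round(1).tolist(),F[20:].mean(0),s['t'],s['eef_pos'])
save(c,'w15c.png',(235,225,330,285),8)
```

```text
[[-2.9, -0.4, 9.9], [-3.0, -0.9, 9.9], [-3.4, -0.3, 9.4], [-2.9, 0.5, 8.5]] [-2.96619497 -0.10115205  9.45014574] 25.425 [550.94426314  80.81635824 278.3710587 ]
```

View pics/w15c.png

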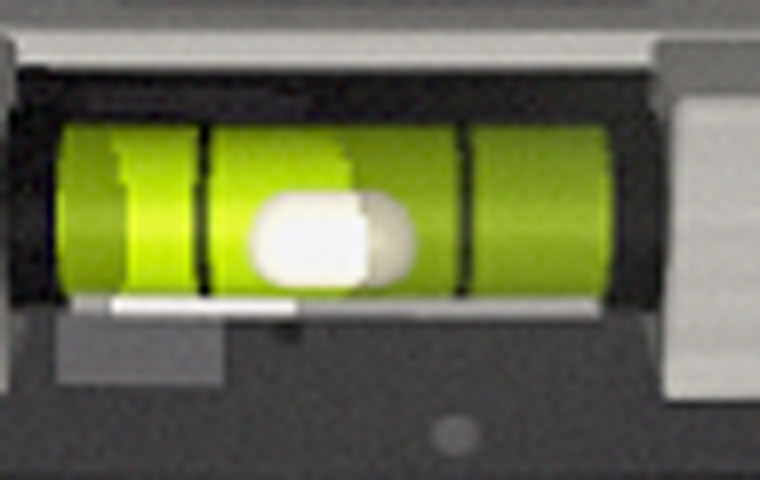

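View pics/s14.png

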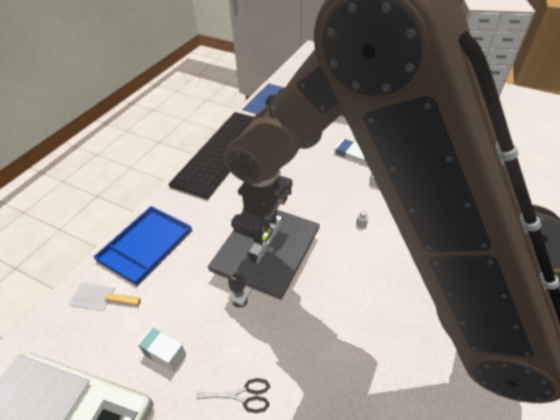

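The push is steady at 9.5 N with the bubble centred (333 against 333), and the bystanders in view look untouched. Handing in.

Run:
```python
from cell import env
print(env.job_done()); print(env.state()['t'],env.state()['ft_force'])
```

```text
the job is handed in; nothing more can be done
None
the job is handed in; nothing more can be done
```

I handed the job in at about 25 s with the fingers still pressing the level and the bubble centred. The hand-in itself gives no verdict.

**What I did:**
- I took the leftmost of the three levels, set it on the slab in line with the screw and let go. The bubble stood about 5.3 mm off, away from the screw.
- I turned the screw head about 1.9 rad clockwise in two stages and released it. I then pressed straight down on both end blocks with the fingers straddling the vial.

**Last checks:**
- **Bubble:** it was centred to within about 0.1 mm, both with nothing touching the level and under the push.
- **Push:** steady at about 9.5 N, with about 3 N sideways force. By calculation the slab carries about 13.5 N.
- **Position:** the level stood about 5 mm from the slab's centre and within about 0.03 rad of the line to the screw.
- **Bystanders:** those visible in the last pictures looked unmoved. I did not measure each one.

**Disagreements and rough spots:**
- After the first turn the oblique view put the bubble about 1.2 mm short, although the angle turned implied it was already centred. After 0.27 rad more, the view from overhead showed it centred.
- Setting the level down briefly peaked at about 40 N at the wrist. It had lifted roughly 0.5 mm again when I opened the fingers.

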